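Shut and latch the insulated food carrier

ROBOT

A 6-joint arm with a two-finger parallel gripper is mounted at the origin on the work surface. World frame = base frame: x ahead of the robot, y to its left, z up, the work surface at z = 0. Lengths are in m, angles in rad, forces in N, time in s.
With the tool pointing down it reaches from about 0.35 to 0.975 m from the base axis. Payload 4.9 kg.
Tool frame: the origin (TCP) lies on the centre line of the jaws, within the pads' length; the fingertips stand 8 mm ahead of it and the grasp point (between the pads) lies 11 mm behind it; z points along the fingers, y is the direction in which the jaws open and shut (so a half turn about z gives the same grasp; the last joint's range is limited). The gripper opens to 85 mm and grips with 20 to 120 N. Pads are 22 mm wide; open, the fingers measure 114 mm over their backs; the gripper's body (76 mm by 85 mm) begins 54 mm behind the grasp point. The pads swing forward as they close: fully open they stand 13 mm farther back than shut.
Start: joints at [1.065, 0.053, 1.613, -0, 1.476, -0.119], TCP at [0.236, 0.579, 0.239] pointing down, gripper open.
Joint ranges: [-3.01, 3.01], [-1.01, 2.22], [0.06, 2.58], [-1.02, 4.17], [0.09, 2.62], [-3.14, 3.14]. Speed limits (rad/s): [2.57, 2.57, 3.14, 3.14, 3.14, 3.14].

INTERFACE

Orientations are given as a rotation vector (axis times angle).
In Python, from station import get_obs, get_image, calibration, finish_job gives the robot as it stands. The module is installed in compiled form; this text tells all that it offers.
- The arm moves only by the shell command python3 -m jog 'ROWS' [FORCE]. ROWS is JSON, a list of rows, each a list of 7 numbers: the shift along the tool's x, y, z in cm, then the turn, a rotation vector about the tool's x, y, z in rad, then the closure in counts, from 0 (fully open) to 255 (shut). In form: [[dx, dy, dz, ax, ay, az, jaw], ...]. A call has 1 to 8 rows; each row is the pose to reach, as a shift and turn from the pose measured when the call began, along the tool's axes at that moment; what a row does not reach only later rows make up. A row lasts 1/12 s, in which the tool goes at most 41.7 mm and 7.16 degrees, less where a joint would pass 70% of its speed; a pose out of reach is approached as far as the arm can. A call with a gripper value outside its range is refused whole. The fingers move at their own pace and stop on an object; FORCE is the grip in N (left out, the last holds). Time passes only in rows, so rows that repeat a pose let the fingers close. It gives the time, the measured TCP pose, the force and the opening at its end, in the units of the state.
- get_obs(): the state, without advancing time (a new reading comes with each control period).
- get_image(name): name is "scene" or "top"; returns the picture (420x560x3 uint8, red, green, blue); there is no depth.
- calibration(name): a dict with "vfov" (degrees; the focal length in pixels is half the picture's height over the tangent of half this angle, whatever the lens; pixels are square), "cx", "cy" (the principal point, pixels), "R" (3x3) and "t" (3): a world point X has camera coordinates R X + t. Camera axes: x right, y down, z forward; pixel columns grow to the right and rows downward; lengths in m; the calibration is good to about 2 mm. A picture is of the moment at which its call begins. calibration takes no time and is no camera call.
- finish_job(): hands the job in, once; it reports no verdict.
The state is a dict: "t": time; "q": joint angles; "dq": joint speeds; "effort": joint torques, N m; "tool_pos": TCP position; "tool_rot": TCP orientation; "contact_force": force on the tool from outside, world axes, zero at the start; "wrist_torque": the same for the moment, N m; "opening": finger opening in m.
Only numpy, scipy, OpenCV 4.12 (cv2) and the standard library are available. Lean on these libraries where they do the work, as an engineer would, in place of code of your own. Each camera call takes 0.05 s, during which the arm holds its last target. There are 200 camera calls.

TASK

Shut the lid of the grey insulated food carrier, swing the latch's wire loop over the keeper on the lid so that it catches behind the keeper's lip, and press the lever down until it lies flat against the carrier and the lid is pulled tight. Do not push or tip the glass mugs and the steel pan that stand beside the carrier.

Things in the scene. Friction and masses are not known exactly. Their poses are not given: they have to be found in the camera images.
- carrier: Grey insulated food carrier, fixed: moulded box 240 mm deep (x), 360 wide (y), 180 high, with a 45 mm thick hinged lid. Origin: centre of its underside. Its x points from the front (the face with the latch, 120 mm from the origin, towards the robot) to the back, z up. The latch is mid-width on the front. 'Out' below means away from the front face (its -x).
- lid (a joint): Lid angle (rad) about a hinge at the back (120 mm behind the origin, 182 mm up). 0 or a little less = tight shut, grows as the front rises; 0.18 to 0.36 at the start. Stiff hinge: stays where left, 1 to 4 N at the front edge moves it. A springy gasket pushes it back up to about 0.015 rad (front 4 mm high) when let go; only the latch holds it tight.
- lid_edge (a point): Middle of the lid's upper front edge; the lid's top is flat there. With the lid at 0 it lies in the plane of the front face, 229 mm above the table.
- keeper_seat (a point): Trough of the steel keeper on the lid's front (moves with the lid): the loop's bar must end in it, between lip and lid. The keeper is a 36 mm wide shelf standing out 23 mm, with a 5 mm thick upturned lip at its outer edge. The point is 14 mm out from the front, 206 mm up with the lid at 0, 4 mm above the shelf, 4 mm inside the lip; the lip's top is 6 mm higher than it.
- lever (a joint): Angle (rad) of the latch's lever about lever_pivot, axis along the carrier's y. 0 = straight down, flat on the front (closed); 1.57 = straight out; 2.2 to 2.5 at the start, out and up. Steel plate 42 mm wide, 5 thick, 95 long, the last 18 mm flared. Stays where left (2 N at 60 mm moves it); with the loop hooked up to about 5 N. Past a dead point near 0.25 it no longer springs open; press it on to 0.
- lever_pivot (a point): Axis of the lever, at the middle of the latch: 22 mm out from the front face, 140 mm above the table.
- lever_press (a point): Where to press the lever: 60 mm from the pivot, on the face that looks out when closed (6 mm off the line through the pivot). With the lever up this face looks in and up, so the press starts between loop and lever. Carrier and lid rise above the closed lever: for the last part the hand must lean back from the carrier, some 25 to 40 degrees from vertical.
- bail (a joint): Angle (rad) of the wire loop relative to the lever: 0 in the closed latch, grows as it swings out from the lid; 2.98 = lying back on the lever (stop), as at the start. It swings freely under its own weight. Its lean from upright, out positive, is bail - lever - 0.05. Its own axis is 18 mm from lever_pivot, in the direction lever - 0.21 (0 down, 1.57 out).
- bail_bar (a point): Middle of the crossbar of the steel wire loop: 8 mm wire, loop 67 mm wide outside, 51 inside, bar 83 mm from the loop's axis. At the start it leans out, the bar just beyond the lever's end. Pushed in past upright it falls against the lid above the keeper; as the lever comes down the bar drops behind the keeper's lip and pulls the lid down.
- mug_a: Glass mug, 80 mm across and 132 mm high, standing in front of the carrier to the left of the latch (+y side). Origin: centre of its underside. Not to be moved.
- mug_b: Another such mug, to the right of the latch. Not to be moved.
- pan: Open steel pan 165 x 100 mm, 100 mm high, beside the carrier's right end. Origin: centre of its underside. Not to be moved.

How it is judged:
By the outcome, as a careful person would: the job done as asked, in the order asked, and still so for the second after the job is handed in, with the robot touching nothing.
It also fails if it takes over 45 s, if anything falls off the work surface, if the arm or the gripper's body presses on something with over 40 N, if the wrist force passes 120 N, or if a joint passes its speed limit or range.

## Working session

There is one attempt and no reset: what is moved stays moved. The work goes in short steps, Python scripts to look and compute and a shell command to move; the robot and the scene stay as the last step left them, time stands still between calls to the robot, and variables do not carry over. Pictures are saved under pics/ and viewed, about 8 in all and at most 12, crops included, and the job is handed in when it is done.

```bash
mkdir -p pics; cat > h.py <<'E'
import numpy as np, cv2
from station import get_obs,get_image,calibration
from scipy.spatial.transform import Rotation as Ro
def K(n):
    c=calibration(n); f=210/np.tan(np.radians(c["vfov"])/2); return c,f
def proj(n,X):
    c,f=K(n); p=np.array(c["R"])@np.array(X)+np.array(c["t"]); return np.array([f*p[0]/p[2]+c["cx"],f*p[1]/p[2]+c["cy"]])
def ray(n,u,v):
    c,f=K(n); R=np.array(c["R"]); o=-R.T@np.array(c["t"]); d=R.T@np.array([(u-c["cx"])/f,(v-c["cy"])/f,1]); return o,d/np.linalg.norm(d)
def onz(n,u,v,z):
    o,d=ray(n,u,v); return o+d*(z-o[2])/d[2]
def tri(a,b):
    (o1,d1),(o2,d2)=ray("scene",*a),ray("top",*b)
    s=np.linalg.lstsq(np.c_[d1,-d2],o2-o1,rcond=None)[0]; p,q=o1+d1*s[0],o2+d2*s[1]
    return (p+q)/2,np.linalg.norm(p-q)
def snap(n,f,crop=None,sc=1):
    im=get_image(n)[:,:,::-1]
    cv2.imwrite("pics/raw_"+f,im)
    if crop: a,b,c,d=crop; im=im[b:d,a:c]
    cv2.imwrite("pics/"+f,cv2.resize(im,None,fx=sc,fy=sc,interpolation=cv2.INTER_CUBIC))
E
python3 - <<'E'
from h import *
for n in("scene","top"):
    snap(n,n+"0.png",None,1.42); c,f=K(n); R=np.array(c["R"]);print(n,f,-R.T@np.array(c["t"]),R[2])
print(get_obs())
E
```

```text
scene 488.3037497077652 [ 0.36819124 -0.96120083  0.8491307 ] [ 0.20872151  0.78018199 -0.58970449]
top 404.4185408860131 [ 0.40190928 -0.02755435  1.11013913] [ 0.20487613  0.01229634 -0.97871067]
{'t': 0.1, 'q': array([ 1.06498442e+00,  5.33149858e-02,  1.61418863e+00,  1.43842502e-05,
        1.47601747e+00, -1.19025757e-01]), 'dq': array([-0.0003882 , -0.00210573, -0.00449549, -0.00058293, -0.00124733,
       -0.00019802]), 'effort': array([-1.73879348e-04, -3.94906855e+01, -3.71361673e+01, -8.92361231e-05,
        3.90304936e-03, -6.75008081e-06]), 'tool_pos': array([0.23549321, 0.57832538, 0.2381519 ]), 'tool_rot': array([-6.03667438e-01, -3.08242961e+00,  2.87508296e-03]), 'contact_force': array([ 0.00616282, -0.13083842, -0.65858626]), 'wrist_torque': array([-0.01640256,  0.00079024, -0.04499907]), 'opening': 0.08512324628143614}
```

View pics/scene0.png

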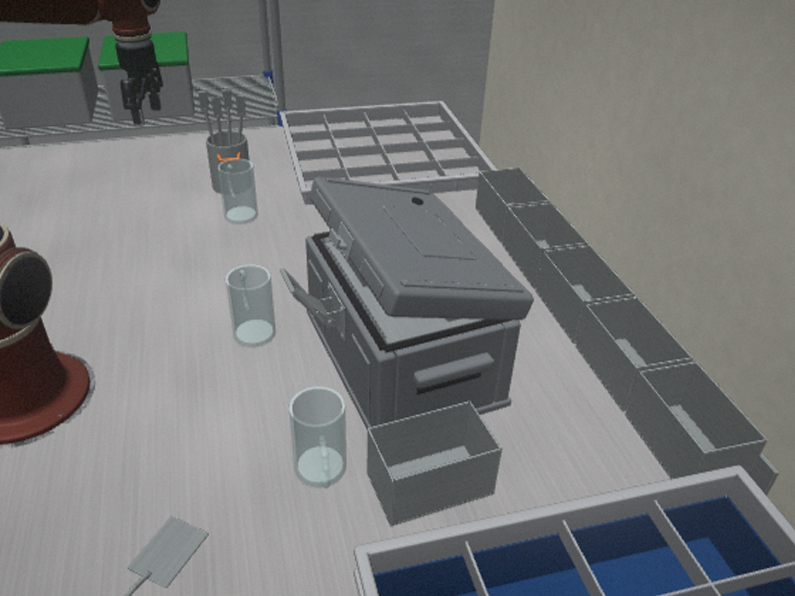

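View pics/top0.png

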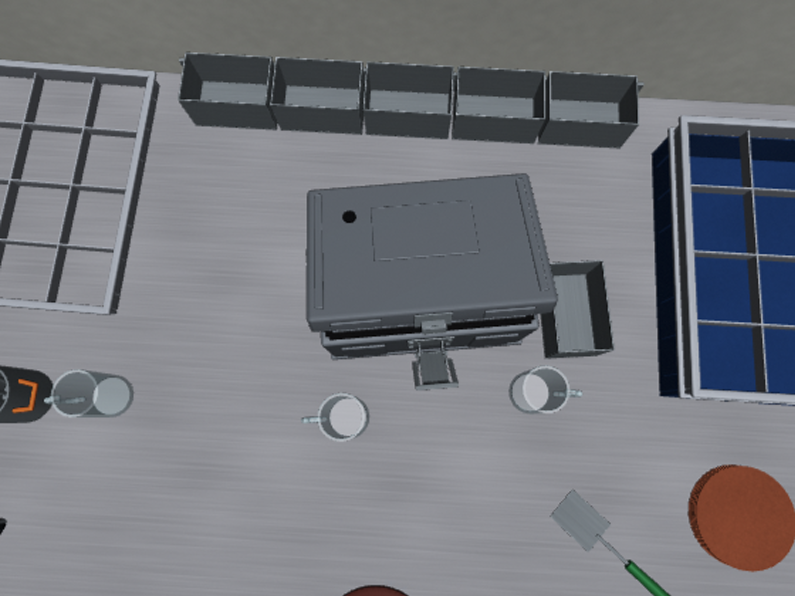

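```bash
python3 - <<'E'
from h import *
a=cv2.imread("pics/raw_top0.png")[195:285,205:405]; cv2.imwrite("pics/t1.png",cv2.resize(a,None,fx=4,fy=4,interpolation=2))
a=cv2.imread("pics/raw_scene0.png")[120:320,190:390]; a=cv2.convertScaleAbs(a,alpha=1.6); cv2.imwrite("pics/s1.png",cv2.resize(a,None,fx=3,fy=3,interpolation=2))
E
```

```text
(no output)
```

View pics/t1.png

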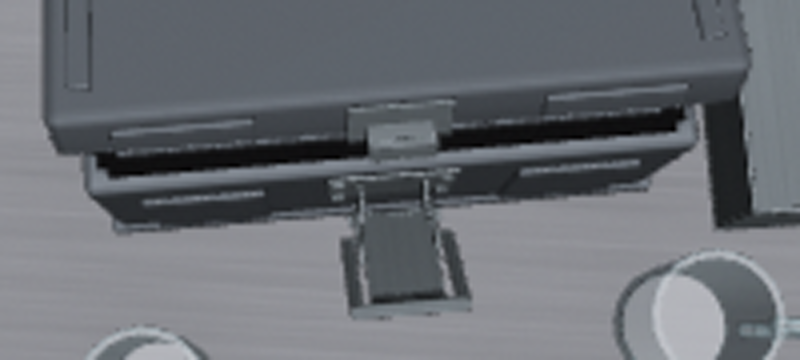

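View pics/s1.png

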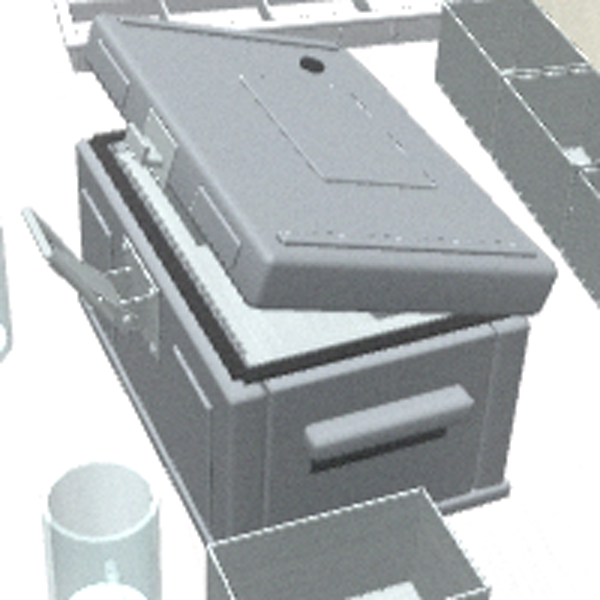

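```bash
python3 - <<'E'
from h import *
np.set_printoptions(precision=4,suppress=True)
L=onz("top",227.5,243.2,.178);R_=onz("top",378.2,232,.178); print(L,R_,np.linalg.norm(L-R_))
ydir=(L-R_)/np.linalg.norm(L-R_); yaw=np.arctan2(-ydir[0],ydir[1]); print("yaw",yaw)
x=np.array([np.cos(yaw),np.sin(yaw),0]); C=(L+R_)/2+.12*x; print("C",C)
y=np.array([-x[1],x[0],0]);z=np.array([0,0,1])
# latch centre from hinge posts in top at z=.14
print("pivotplate mid",onz("top",205+395/4,195+182/4,.15))
for n in("scene","top"):
  for nm,p in dict(fl=(-.12,.18,0),fr=(-.12,-.18,0),ftl=(-.12,.18,.18),ftr=(-.12,-.18,.18),br=(.12,-.18,0),piv=(-.142,0,.14)).items():
    print(n,nm,proj(n,C*[1,1,0]+p[0]*x+p[1]*y+p[2]*z))
# lever tip tri
t=tri((198.5,191.7),(307.5,272.5));print("tip",t, "rel",(t[0]-C)@np.c_[x,y,z], t[0][2])
# lid angle from edge
e=tri((190+245/3,120+300/3),(205+745/4,195+70/4));print("lid corner",e,(e[0]-C)@np.c_[x,y,z])
for nm,a,b in(("mugA",(250/1.42,334/1.42),(347/1.42,415/1.42)),("mugB",(320/1.42,467/1.42),(544/1.42,389/1.42))):
  print(nm,onz("scene",*a,0),onz("top",*b,0))
E
```

```text
[0.5078 0.109  0.178 ] [ 0.5545 -0.2388  0.178 ] 0.35087482939578896
yaw 0.13338448169756814
C [ 0.6501 -0.049   0.178 ]
pivotplate mid [ 0.5281 -0.068   0.15  ]
scene fl [217.8331 221.1667]
scene fr [264.6194 313.8737]
scene ftl [214.8322 166.4058]
scene ftr [265.8058 254.2257]
scene br [357.5552 286.4486]
scene piv [228.7173 220.7703]
top fl [234.6627 251.2095]
top fr [365.0846 241.475 ]
top ftl [225.4072 243.2415]
top ftr [380.3495 231.7268]
top br [355.4356 158.7316]
top piv [303.0941 248.8007]
tip (array([ 0.4463, -0.0755,  0.238 ]), np.float64(0.004509036198284886)) rel [-0.2056  0.0008  0.06  ] 0.23803235615202817
lid corner (array([ 0.574 , -0.2442,  0.2688]), np.float64(0.01774192639632763)) [-0.1014 -0.1834  0.0908]
mugA [0.3879 0.0778 0.    ] [0.3988 0.0782 0.    ]
mugB [ 0.4618 -0.2649  0.    ] [ 0.4694 -0.2936  0.    ]
```

```bash
cat >> h.py <<'E'
np.set_printoptions(precision=4,suppress=True)
YAW=.1334; C=np.array([.6501,-.049,0]); X=np.array([np.cos(YAW),np.sin(YAW),0]); Y=np.array([-X[1],X[0],0]); Z=np.array([0,0,1.])
def W(out,y,z): return C-(.12+out)*X+y*Y+z*Z
def Cr(p): d=np.array(p)-C; return np.array([-(d@X)-.12,d@Y,d[2]])  # out,y,z
def go(out,y,z,tilt=0,o=None):
    "tip target (8 mm ahead of TCP) -> row"
    o=o or get_obs(); R0=Ro.from_rotvec(o["tool_rot"])
    R1=Ro.from_matrix(np.c_[-X,Y,-Z])*Ro.from_rotvec([0,-tilt,0])
    p=W(out,y,z)-.008*R1.apply([0,0,1])
    print("row",R0.inv().apply(p-o["tool_pos"])*100,(R0.inv()*R1).as_rotvec())
def st():
    o=get_obs(); R=Ro.from_rotvec(o["tool_rot"]); t=o["tool_pos"]+.008*R.apply([0,0,1])
    print("t",o["t"],"tip out,y,z",Cr(t),"F",o["contact_force"],"q",o["q"])
E
python3 - <<'E'
from h import *
t=tri((198.5,191.7),(292.5,273.7));print("corner",t,Cr(t[0]))
for lv in(2.2,2.35,2.5):
  a=np.array([22+18*np.sin(lv-.21),140-18*np.cos(lv-.21)]);le=2.93-lv;b=a+83*np.array([np.sin(le),np.cos(le)])
  for n in("scene","top"): print(lv,b,n,*[proj(n,W(b[0]/1e3,s*.0335,b[1]/1e3)) for s in(1,-1)])
go(-.035,0,.40)
E
```

```text
corner (array([ 0.4459, -0.0443,  0.2164]), np.float64(0.0015191783405830107)) [0.0817 0.0318 0.2164]
2.2 [ 93.7916 209.1761] scene [193.0065 195.0268] [200.8976 211.7519]
2.2 [ 93.7916 209.1761] top [292.1482 279.1039] [322.5292 276.7993]
2.35 [ 82.6479 219.1277] scene [197.4994 190.4451] [205.6214 206.9913]
2.35 [ 82.6479 219.1277] top [291.8379 273.7681] [322.4763 271.4502]
2.5 [ 70.1422 227.3023] scene [202.6464 186.3789] [211.0197 202.7469]
2.5 [ 70.1422 227.3023] top [291.4574 267.7579] [322.2865 265.4324]
row [-54.6817 -46.7159 -16.9088] [-0.0018 -0.0007 -0.5202]
```

```bash
python3 -m jog '[[0,0,-10,0,0,0,255],[0,0,-16,0,0,0,255],[0,0,-16,0,0,0,255],[0,0,-16,0,0,0,255],[0,0,-16,0,0,0,255]]' 40 | tail -3; python3 -c "
from h import *
go(-.035,0,.37);st()"
```

```text
tool_rot: [0.603, 3.079, 0.019]
contact_force: [0.6, -0.5, 0.9]
opening: 0.0253
row [-54.6553 -46.9411   2.5254] [ 0.012   0.0048 -0.5201]
t 0.5167 tip out,y,z [0.2062 0.6788 0.4004] F [ 0.5822 -0.5425  0.8998] q [ 1.0651  0.0037  1.3865  0.      1.7387 -0.119 ]
```

```bash
for i in 1; do python3 -m jog '[[-54.7,-46.9,2,0.01,0.005,-0.52,255],[-54.7,-46.9,2,0.01,0.005,-0.52,255],[-54.7,-46.9,2,0.01,0.005,-0.52,255],[-54.7,-46.9,2,0.01,0.005,-0.52,255],[-54.7,-46.9,2,0.01,0.005,-0.52,255],[-54.7,-46.9,2,0.01,0.005,-0.52,255],[-54.7,-46.9,2,0.01,0.005,-0.52,255],[-54.7,-46.9,2,0.01,0.005,-0.52,255]]' | tail -3; done; python3 -c "
from h import *
go(-.035,0,.37);st()"
```

```text
tool_rot: [0.21, -3.134, -0.003]
contact_force: [1.2, 0.7, 0.4]
opening: -0.0001
row [-13.1597 -36.733    1.1989] [ 0.0017 -0.0002  0.0003]
t 1.1833 tip out,y,z [0.0967 0.3673 0.3826] F [1.2152 0.7103 0.3558] q [ 0.4815 -0.3396  1.719   0.0017  1.7618 -1.2227]
```

```bash
python3 -m jog '[[-13.2,-36.7,0,0,0,0,255],[-13.2,-36.7,0,0,0,0,255],[-13.2,-36.7,0,0,0,0,255],[-13.2,-36.7,0,0,0,0,255],[-13.2,-36.7,0,0,0,0,255],[-13.2,-36.7,0,0,0,0,255],[-13.2,-36.7,0,0,0,0,255],[-13.2,-36.7,0,0,0,0,255]]' | tail -3; python3 -c "
from h import *
go(-.035,0,.30);st()"
```

```text
tool_rot: [0.209, -3.134, -0.003]
contact_force: [1.0, 0.7, 0.7]
opening: -0.0001
row [-1.9298 -5.3401  8.1316] [ 0.0021 -0.0007 -0.    ]
t 1.85 tip out,y,z [-0.0158  0.0532  0.3814] F [0.9982 0.6682 0.7235] q [-0.1575 -0.1945  1.6022  0.0018  1.7351 -1.8614]
```

```bash
python3 -m jog '[[-1.9,-5.3,2,0,0,0,255],[-1.9,-5.3,4,0,0,0,255],[-1.9,-5.3,6,0,0,0,255],[-1.9,-5.3,7.5,0,0,0,255],[-1.9,-5.3,8.5,0,0,0,255],[-1.9,-5.3,9.5,0,0,0,255],[-1.9,-5.3,10.5,0,0,0,255],[-1.9,-5.3,11.5,0,0,0,255]]' | tail -2; python3 -c "
from h import *
go(-.035,0,.23);st()"
```

```text
contact_force: [-0.7, 0.5, 2.1]
opening: 0.0002
row [ 0.0164 -0.1068  3.6958] [0.0012 0.0015 0.0012]
t 2.5167 tip out,y,z [-0.0351  0.001   0.267 ] F [-0.6615  0.5406  2.0619] q [-0.236  -0.1002  1.704   0.0017  1.5368 -1.9414]
```

```bash
python3 -m jog '[[0,0,1,0,0,0,255],[0,0,2,0,0,0,255],[0,0,2.8,0,0,0,255],[0,0,3.4,0,0,0,255],[0,0,3.8,0,0,0,255],[0,0,3.9,0,0,0,255],[0,0,3.9,0,0,0,255]]' | tail -2; python3 -c "
from h import *
go(-.035,0,.23);st()"
```

```text
contact_force: [-9.3, 1.6, 11.7]
opening: 0.0001
row [-0.0296 -0.1289  0.0858] [0.0014 0.0004 0.0013]
t 3.1 tip out,y,z [-0.0347  0.0013  0.2309] F [-9.3124  1.5804 11.71  ] q [-0.2357 -0.0813  1.7462  0.0015  1.4767 -1.9414]
```

```bash
python3 -m jog '[[0,0,0.3,0,0,0,255],[0,0,0.5,0,0,0,255],[0,0,0.5,0,0,0,255]]' | tail -2; python3 -c "
from h import *
st()"
```

```text
contact_force: [-11.8, 1.1, 18.0]
opening: -0.0
t 3.35 tip out,y,z [-0.0346  0.0013  0.2304] F [-11.7527   1.0755  18.0461] q [-0.2355 -0.0815  1.7473  0.001   1.4754 -1.9414]
```

```bash
python3 -m jog '[[0,0,-2,0,0,0,255],[2,0,-5,0,0,0,255],[6,0,-6,0,0,0,255],[10,0,-6,0,0,0,255],[14,0,-6,0,0,0,255],[15.5,0,-6,0,0,0,255],[15.5,0,-6,0,0,0,255],[15.5,0,-6,0,0,0,255]]' | tail -2; python3 - <<'E'
from h import *
st(); go(.115,0,.215); go(.04,0,.23)
snap("top","t2.png",(225,150,385,290),4)
E
```

```text
contact_force: [-0.3, 0.1, 0.4]
opening: 0.0002
t 4.0167 tip out,y,z [0.1203 0.0009 0.2905] F [-0.3226  0.1213  0.4128] q [-0.3709 -0.4982  1.9823  0.0015  1.6549 -2.0757]
row [-0.5082 -0.0879  7.5538] [0.0001 0.0029 0.0007]
row [-8.0126 -0.0932  6.0758] [0.0001 0.0029 0.0007]
```

View pics/t2.png

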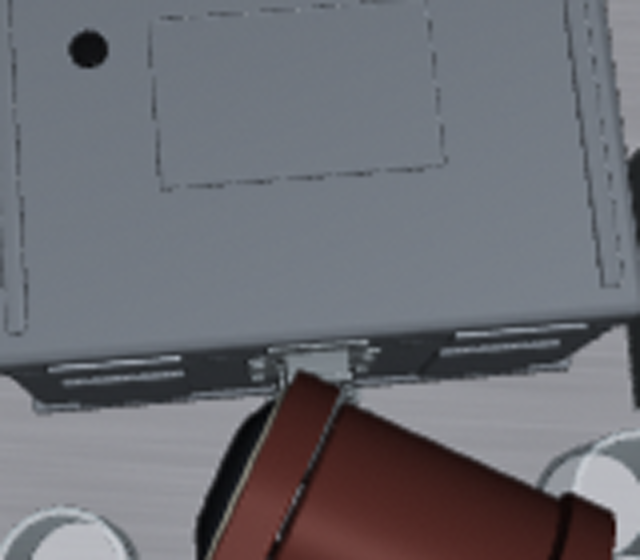

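```bash
python3 -m jog '[[-0.2,0,3,0,0,0,255],[-0.2,0,6,0,0,0,255],[-0.2,0,7.2,0,0,0,255],[-0.2,0,7.2,0,0,0,255],[-1.5,0,7.2,0,0,0,255],[-2.5,0,7.1,0,0,0,255],[-3.5,0,6.8,0,0,0,255],[-4.5,0,6.5,0,0,0,255]]' | tail -2; python3 - <<'E'
from h import *
st(); go(.035,0,.228); snap("scene","s2.png",(180,150,300,270),5)
E
```

```text
contact_force: [-2.8, 1.2, 7.4]
opening: 0.0002
t 4.7333 tip out,y,z [0.0727 0.0006 0.2294] F [-2.784   1.2458  7.3952] q [-0.3211 -0.3491  1.976   0.0016  1.5103 -2.0272]
row [-3.7707 -0.0719  0.1593] [-0.0005  0.0047  0.0018]
```

View pics/s2.png

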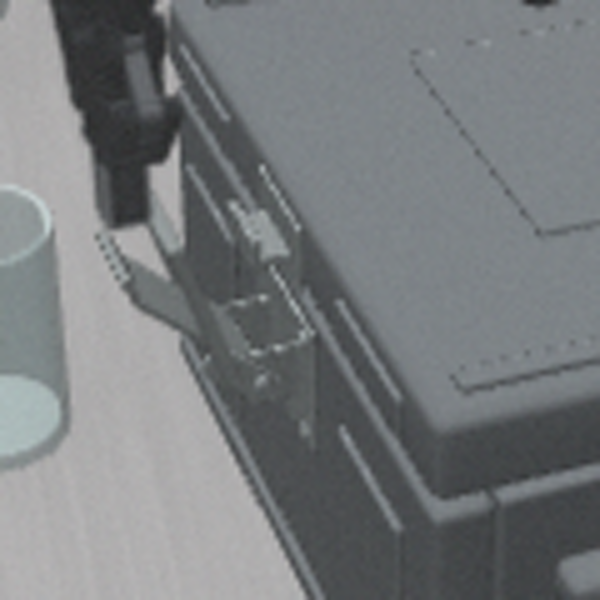

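```bash
python3 -m jog '[[-1,0,-0.3,0,0,0,255],[-2,0,-0.3,0,0,0,255],[-3,0,-0.2,0,0,0,255],[-3.8,0,-0.2,0,0,0,255],[-4.2,0,-0.2,0,0,0,255],[-4.2,0,-0.2,0,0,0,255]]' | tail -2; python3 - <<'E'
from h import *
st(); snap("scene","s3.png",(180,150,300,270),5)
E
```

```text
contact_force: [-0.1, 0.4, 5.8]
opening: -0.0003
t 5.2833 tip out,y,z [ 0.0265 -0.      0.2353] F [-0.1326  0.3988  5.8312] q [-0.2823 -0.2398  1.8793  0.0023  1.4898 -1.9896]
```

View pics/s3.png

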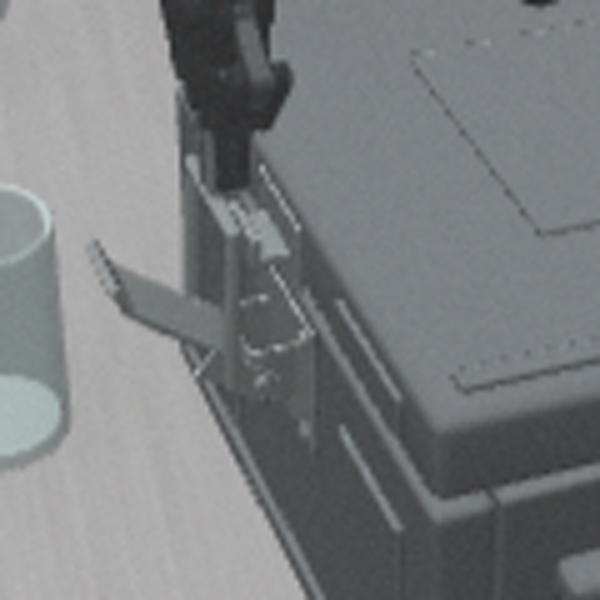

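```bash
python3 -m jog '[[-0.5,0,-0.05,0,0,0,255],[-1,0,-0.1,0,0,0,255],[-1.5,0,-0.1,0,0,0,255],[-1.5,0,-0.1,0,0,0,255],[-1.5,0,-3,0,0,0,255],[1,0,-4,0,0,0,255],[3,0,-4,0,0,0,255],[3,0,-4,0,0,0,255]]' | tail -2; python3 - <<'E'
from h import *
st(); snap("scene","s4.png",(180,150,300,270),5)
E
```

```text
contact_force: [1.1, -1.3, -0.4]
opening: -0.0002
t 6.0 tip out,y,z [ 0.0588 -0.0001  0.2757] F [ 1.0743 -1.3051 -0.3704] q [-0.3097 -0.3406  1.8934  0.002   1.5763 -2.016 ]
```

View pics/s4.png

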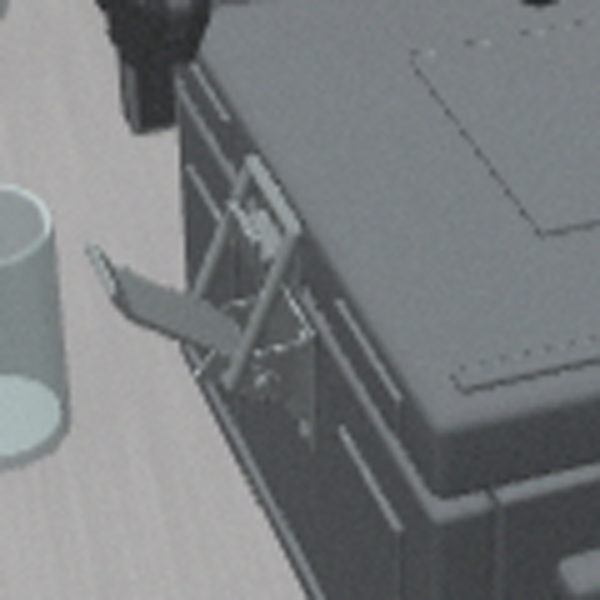

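```bash
cat >> h.py <<'E'
def lev(th,tilt,r=62,o=None,push=0):
    n=np.array([np.cos(th),np.sin(th)]);d=np.array([np.sin(th),-np.cos(th)]);x=np.array([np.cos(tilt),-np.sin(tilt)])
    p=(np.array([22,140])+r*d+(6-push)*n+n*11*abs(x@n))/1e3
    print(th,tilt,p,end=" "); go(p[0],0,p[1],tilt,o)
E
python3 - <<'E'
from h import *
for th,ti in((2.2,0),(2.0,0),(1.8,.1),(1.57,.2),(1.3,.35),(1,.5),(.7,.6)): lev(th,ti)
E
```

```text
2.2 0 [0.0648 0.1866] row [0.7794 0.0291 8.8379] [-0.0031  0.0124  0.002 ]
2.0 0 [0.074  0.1754] row [1.712  0.0345 9.9416] [-0.0031  0.0124  0.002 ]
1.8 0.1 [0.0802 0.1634] row [ 2.4301  0.0397 11.1394] [-0.003  -0.0876  0.0022]
1.57 0.2 [0.084  0.1481] row [ 2.9081  0.0455 12.6721] [-0.0029 -0.1876  0.0023]
1.3 0.35 [0.0836 0.13  ] row [ 3.0036  0.0515 14.5128] [-0.0028 -0.3376  0.0025]
1 0.5 [0.0778 0.1122] row [ 2.5611  0.0563 16.3509] [-0.0026 -0.4876  0.0028]
0.7 0.6 [0.0688 0.0983] row [ 1.7418  0.0592 17.7894] [-0.0024 -0.5876  0.0029]
```

```bash
python3 -m jog '[[0.8,0,3,0,0,0,255],[0.8,0,6,0,0,0,255],[0.8,0,8,0,0,0,255],[1.2,0,9.2,0,0.01,0,255],[1.7,0,10,0,0.01,0,255],[2.1,0,10.6,0,-0.04,0,255],[2.4,0,11.1,0,-0.09,0,255],[2.5,0,11.4,0,-0.09,0,255]]' | tail -2; python3 - <<'E'
from h import *
st()
for th,ti in((1.6,.2),(1.4,.3),(1.2,.4),(1,.5)): lev(th,ti,push=2)
E
```

```text
contact_force: [0.2, 0.4, 1.5]
opening: 0.0002
t 6.7167 tip out,y,z [ 0.0813 -0.0005  0.1608] F [0.1512 0.4321 1.4899] q [-0.3594 -0.3944  2.1273  0.0478  1.3157 -2.0752]
1.6 0.2 [0.0838 0.1483] row [0.4517 0.0505 1.2247] [-0.0032 -0.0958  0.0019]
1.4 0.3 [0.084  0.1348] row [0.6946 0.0554 2.5772] [-0.0031 -0.1958  0.0021]
1.2 0.4 [0.0814 0.1216] row [0.6446 0.0598 3.9411] [-0.003  -0.2958  0.0023]
1 0.5 [0.0768 0.1105] row [0.3771 0.0633 5.114 ] [-0.0029 -0.3958  0.0024]
```

```bash
python3 -m jog '[[0.3,0,0.6,0,-0.05,0,255],[0.45,0,1.2,0,-0.1,0,255],[0.6,0,1.9,0,-0.15,0,255],[0.7,0,2.6,0,-0.2,0,255],[0.7,0,3.2,0,-0.25,0,255],[0.65,0,3.9,0,-0.3,0,255],[0.65,0,3.9,0,-0.3,0,255]]' | tail -2; python3 - <<'E'
from h import *
st(); snap("scene","s5.png",(180,150,300,270),5)
for th,ti in((1.2,.4),(1,.5),(.8,.6),(.6,.68),(.4,.7)): lev(th,ti,push=2)
E
```

```text
contact_force: [-0.3, 0.7, 0.5]
opening: 0.0002
t 7.3 tip out,y,z [ 0.0823 -0.0006  0.1211] F [-0.3177  0.6573  0.4912] q [-0.4712 -0.5791  2.353   0.2587  1.0435 -2.2705]
1.2 0.4 [0.0814 0.1216] row [-0.0467  0.0733  0.0485] [-0.0028  0.0025  0.0018]
1 0.5 [0.0768 0.1105] row [0.0425 0.0768 1.2482] [-0.0027 -0.0975  0.0019]
0.8 0.6 [0.0706 0.101 ] row [-0.0752  0.0798  2.377 ] [-0.0026 -0.1975  0.0021]
0.6 0.68 [0.0629 0.0929] row [-0.3981  0.0822  3.4414] [-0.0025 -0.2775  0.0022]
0.4 0.7 [0.0544 0.0864] row [-0.9101  0.0839  4.3741] [-0.0025 -0.2975  0.0022]
```

View pics/s5.png

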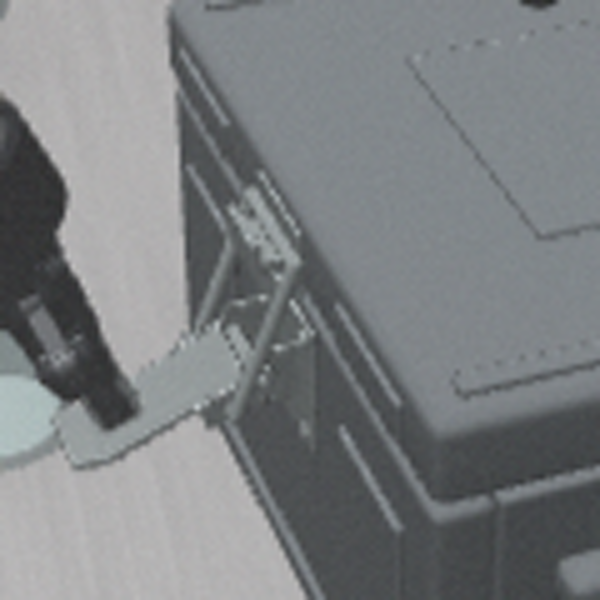

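```bash
python3 -m jog '[[0,0,0.6,0,-0.05,0,255],[0,0,1.2,0,-0.09,0,255],[0,0,1.2,0,-0.1,0,255]]' | tail -2; python3 - <<'E'
from h import *
st()
for th,ti in((1,.5),(.8,.55),(.6,.6),(.4,.6)): lev(th,ti,push=3)
E
```

```text
contact_force: [-0.9, -0.3, 0.5]
opening: -0.0002
t 7.6 tip out,y,z [ 0.0761 -0.0011  0.1118] F [-0.8656 -0.2761  0.4712] q [-0.5048 -0.6147  2.4111  0.3557  0.958  -2.3592]
1 0.5 [0.0762 0.1097] row [0.1123 0.1085 0.179 ] [-0.003   0.0032  0.0021]
0.8 0.55 [0.0702 0.1007] row [0.0633 0.1117 1.2557] [-0.0029 -0.0468  0.0022]
0.6 0.6 [0.0628 0.0928] row [-0.1699  0.1143  2.3119] [-0.0029 -0.0968  0.0022]
0.4 0.6 [0.0544 0.0864] row [-0.5966  0.1163  3.277 ] [-0.0029 -0.0968  0.0022]
```

```bash
python3 -m jog '[[0.05,0.1,0.7,0,-0.03,0,255],[0.05,0.1,1.25,0,-0.05,0,255],[-0.05,0.1,1.8,0,-0.07,0,255],[-0.2,0.1,2.3,0,-0.1,0,255],[-0.2,0.1,2.3,0,-0.1,0,255]]' | tail -2; python3 - <<'E'
from h import *
st()
for th,ti in((.6,.6),(.4,.6),(.2,.6),(0,.6)): lev(th,ti,push=4)
E
```

```text
contact_force: [0.4, -0.3, 0.0]
opening: -0.0001
t 8.0167 tip out,y,z [0.0626 0.     0.0928] F [ 0.41   -0.3164  0.0068] q [-0.5214 -0.5935  2.4581  0.4803  0.8376 -2.4726]
0.6 0.6 [0.0619 0.0922] row [-0.0227 -0.0049  0.0829] [-0.0016  0.0014  0.0022]
0.4 0.6 [0.0535 0.086 ] row [-0.3706 -0.0041  1.0761] [-0.0016  0.0014  0.0022]
0.2 0.6 [0.0438 0.0812] row [-0.8947 -0.0038  2.0217] [-0.0016  0.0014  0.0022]
0 0.6 [0.0331 0.078 ] row [-1.5993 -0.004   2.8878] [-0.0016  0.0014  0.0022]
```

```bash
python3 -m jog '[[-0.2,0,0.5,0,0,0,255],[-0.4,0,1.1,0,0,0,255],[-0.65,0,1.6,0,0,0,255],[-0.9,0,2.0,0,0,0,255],[-1.25,0,2.45,0,0,0,255],[-1.6,0,2.9,0,0,0,255],[-1.6,0,2.9,0,0,0,255]]' | tail -2; python3 - <<'E'
from h import *
st(); snap("scene","s6.png",(180,150,300,270),5)
lev(0,.6,push=4);lev(0,.6,push=8)
E
```

```text
contact_force: [-19.5, -4.3, 11.8]
opening: -0.0001
t 8.6 tip out,y,z [0.0338 0.0001 0.0773] F [-19.5142  -4.2715  11.809 ] q [-0.4687 -0.4514  2.3982  0.4866  0.7465 -2.4642]
0 0.6 [0.0331 0.078 ] row [-0.1004 -0.0095 -0.0216] [-0.0004 -0.0037  0.0048]
0 0.6 [0.0291 0.078 ] row [-0.4314 -0.011   0.203 ] [-0.0004 -0.0037  0.0048]
```

View pics/s6.png

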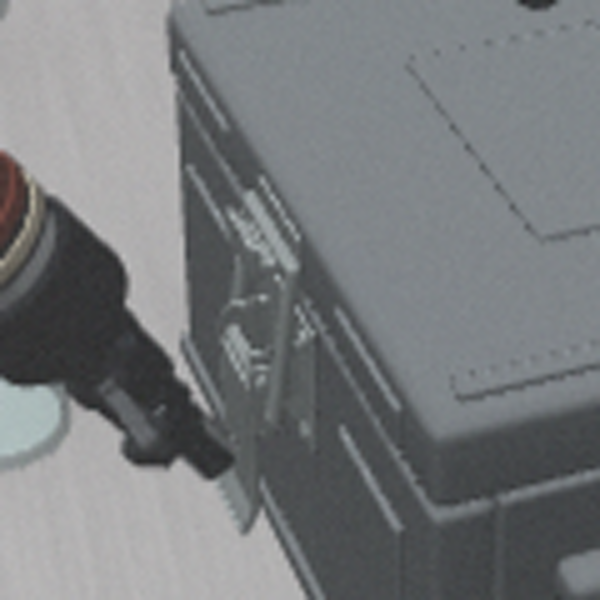

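```bash
python3 -m jog '[[-0.3,0,0.1,0,0,0,255],[-0.5,0,0.25,0,0,0,255],[-0.5,0,0.25,0,0,0,255]]' | tail -2; python3 -c "
from h import *
st()"; python3 -m jog '[[1,0,-0.7,0,0,0,255],[2,0,-3,0,0,0,255],[2.5,0,-6,0,0,0,255],[2.5,0,-10,0,0,0,255],[2,0,-14,0,0,0,255],[2,0,-18,0,0,0,255],[2,0,-18,0,0,0,255]]' | tail -2;  python3 - <<'E'
from h import *
st(); snap("scene","s7.png",(140,150,300,310),3.75); snap("top","t7.png")
a=cv2.imread("pics/s7.png");b=cv2.imread("pics/raw_t7.png")[195:285,205:405];b=cv2.resize(b,None,fx=3,fy=3,interpolation=2)
a=cv2.resize(a,None,fx=.53,fy=.53);c=np.zeros((600,600,3),np.uint8);c[:270]=b;c[275:275+a.shape[0],:a.shape[1]]=a
a2=cv2.imread("pics/raw_s7.png");cv2.imwrite("pics/fin.png",c)
E
```

```text
contact_force: [-76.1, -10.1, 48.7]
opening: 0.0
t 8.9 tip out,y,z [0.0324 0.0001 0.0767] F [-76.1202 -10.062   48.7241] q [-0.463  -0.4375  2.386   0.4705  0.7544 -2.4558]
contact_force: [0.1, -0.4, 0.4]
opening: -0.0001
t 9.4833 tip out,y,z [ 0.1395 -0.0082  0.2224] F [ 0.1386 -0.4069  0.4467] q [-0.7158 -1.0099  2.4391  0.4386  1.3281 -2.4568]
```

View pics/s7.png

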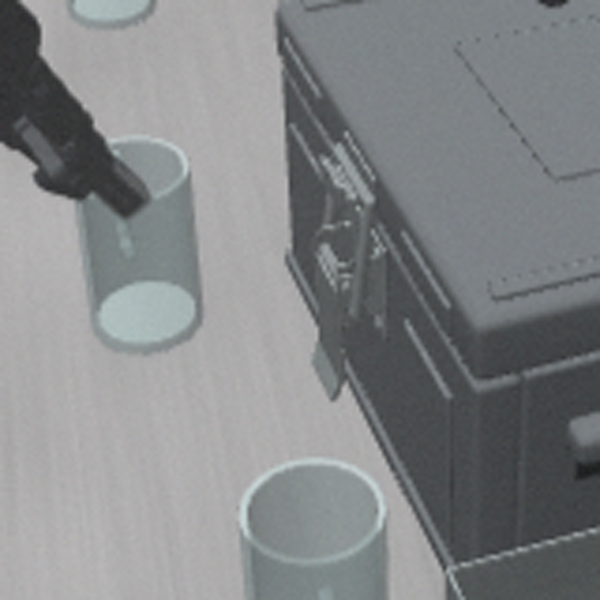

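View pics/t7.png

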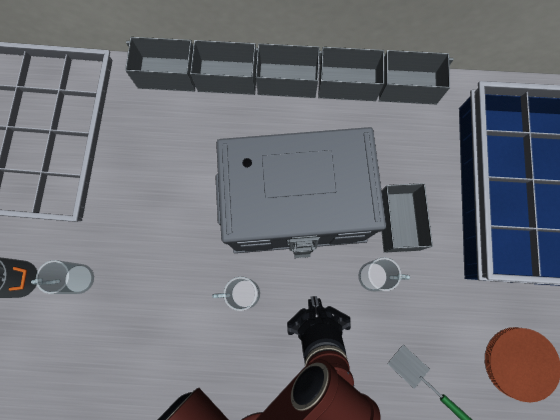

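```bash
python3 -m jog '[[0,0,1,0,0,0,255],[0,0,2,0,0,0,255],[0,0,2,0,0,0,255],[0,0,2,0,0,0,255],[0,0,2,0,0,0,255]]' | tail -2; python3 - <<'E'
from h import *
st()
a=cv2.imread("pics/raw_s7.png");snap("scene","s8.png");b=cv2.imread("pics/raw_s8.png")
d=cv2.absdiff(a,b)[150:280,215:400]; print("diff carrier",d.mean(),(d.max(2)>40).sum())
t=cv2.imread("pics/raw_top0.png").astype(int);u=cv2.imread("pics/raw_t7.png").astype(int)
for nm,(x0,y0,x1,y1) in dict(A=(210,270,265,312),B=(355,255,415,295),pan=(390,182,435,255)).items(): print(nm,(abs(t-u)[y0:y1,x0:x1].max(2)>40).sum())
for n in("A",): print("tip expected",proj("scene",W(.022,-.021,.045)),proj("scene",W(.03,-.021,.045)))
from station import finish_job; finish_job()
E
```

```text
contact_force: [-0.2, -0.4, -0.5]
opening: -0.0002
t 10.0 tip out,y,z [ 0.129  -0.0059  0.2003] F [-0.1804 -0.4291 -0.5327] q [-0.6809 -0.9614  2.4535  0.4332  1.263  -2.4514]
diff carrier 1.9321136521136522 0
A 0
B 0
pan 13
tip expected [232.5726 256.5953] [229.4286 257.3829]
the job is handed in; nothing more can be done
```

The carrier is closed and latched, and I handed the job in at about 10 s of the 45 s allowed. I pressed the lid shut, swung the wire loop in over the keeper, and pressed the lever down flat with the hand leaning back.

**Latch:** The bar sits behind the keeper's lip. The lever's lower end shows at about pixel (228.5, 256.7), against about (229 to 233, 257) expected for a closed lever. It had not sprung back between release and the last pictures. I did not measure the lid angle or lever angle separately; both are judged from the pictures.

**Mugs and pan:** The before and after pictures from above match at both mugs (0 changed pixels) and almost at the pan. The 13 changed pixels there are probably the lid's edge or shadow.

**Points that came close or went differently:**
- My fingertip slid onto the loop's bar on the first push, so I dragged the bar past upright. It then fell in as intended.
- The last press on the lever reached about 90 N at the wrist, against the 120 N limit.
- Joint 2 stood at -1.0099 during the retreat, against its limit of -1.01. I moved it back to -0.96 before handing in.
- The robot touches nothing (contact force under 1 N).

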